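# Unlock a fluorometer's filter slide with a pin and push it out

### The arm

A 6-joint arm with a two-finger parallel gripper is mounted at the origin on the work surface. World frame = base frame: x ahead of the robot, y to its left, z up, the work surface at z = 0. Lengths are in mm, angles in rad, forces in N, time in s.
With the tool pointing down it reaches from about 275 to 825 mm from the base axis. Payload 5.2 kg.
Tool frame: the origin (TCP) lies at the very end of the fingers, on their centre line; the grasp point (between the pads) lies 19 mm behind it; z points along the fingers, y is the direction in which the jaws open and shut (so a half turn about z gives the same grasp; the last joint's range is limited). The gripper opens to 93 mm and grips with 3 to 60 N. Pads are 15 mm wide; open, the fingers measure 128 mm over their backs; the gripper's body (75 mm by 188 mm) begins 65 mm behind the grasp point.
Start: joints at [0.949, 0.259, 1.535, -0, 1.348, -0.203], TCP at [223.645, 502.482, 218.653] pointing down, gripper open.
Joint ranges: [-3.14, 3.14], [-0.91, 2.08], [0.19, 2.58], [-1.22, 4.36], [0.22, 2.71], [-3.12, 3.12]. Speed limits (rad/s): [2.57, 2.57, 3.14, 3.14, 3.14, 3.14].

### API

Orientations are given as [roll, pitch, yaw] about the fixed x, y, z axes, in that order (R = Rz(yaw) Ry(pitch) Rx(roll)).
In Python, from bench import robot gives the robot as it stands. The module is installed in compiled form; this text tells all that it offers. Calls block until the motion is done:
- robot.move_ptp(position, orientation): joint-space move of the TCP to a pose.
- robot.move_linear(position, ori=None, speed=150, f_stop=None): straight line of the TCP; ori=None keeps the orientation; speed is the mean speed in mm/s. With f_stop (N) it stops when the force on the tool has changed by that much, and returns True; else False.
- robot.move_j(angles): joint-space move.
- robot.move_gripper(opening): opening from 0.0 (shut) to 1.0 (fully open); the grip force is fixed at half the most; returns when the fingers have stopped.
- robot.sleep(seconds).
- robot.inverse_kinematics(position, orientation): joint angles nearest the present ones, or None.
- robot.get_image(name): name is "scene" or "top"; returns a dict with "img" (384x512x3 uint8, blue, green, red), "fovy" (degrees; the focal length in pixels is half the picture's height over the tangent of half this angle, whatever the lens; pixels are square), "cx", "cy" (the principal point, pixels), "eye" and "orientation" of the camera in the world. Camera axes: x right, y down, z forward; pixel columns grow to the right and rows downward; lengths in mm; the calibration is good to about 2 mm. A picture is of the moment at which its call begins. There is no depth.
A pose or a line that the arm cannot do raises robot.MotionError and nothing moves.
- robot.hand_in(): hands the job in, once; it reports no verdict.
Readings, each from a call of its own:
- robot.current_t(): time.
- robot.current_qpos(): joint angles.
- robot.current_joint_vel(): joint speeds.
- robot.current_joint_efforts(): joint torques, N m.
- robot.current_tcp_pos(): TCP position.
- robot.current_eef_rot(): TCP orientation.
- robot.current_contact_force(): force on the tool from outside, world axes, zero at the start.
- robot.current_ft_torque(): the same for the moment, N m.
- robot.current_gripper_width(): opening from 0.0 (shut) to 1.0 (fully open).
Only numpy, scipy, OpenCV 4.12 (cv2) and the standard library are available. Lean on these libraries where they do the work, as an engineer would, in place of code of your own. Each camera call takes 0.05 s, during which the arm holds its last target.

### The job

The fluorometer's filters are due for changing. Take the pin tool from its hole in the red tube rack, put the pin into the recess of the filter slide, press the orange release button gently down and keep it held down while you push the slide with the pin, without letting go on the way, right out to its end stop; then lift the pin straight out so that the button springs up and the slide stays locked fully out. Stand the pin tool back in its hole, down on its collar, keep the gripper itself off the instrument, never load the pin with more than 15 N, press and push added together, and leave the tubes and other things as they are.

Things in the scene. Friction and masses are not known exactly. Their poses are not given: they have to be found in the camera images.
- reader: The fluorometer: white bench instrument 190 (x) x 230 (y) x 90 mm high, screwed down. Origin: centre of its underside; z up; display to -x. Its own +y is the way the slide comes out. The deck is 90 mm high; a dark optical head (100 x 78 mm, top 116 mm, sample port to 120 mm) stands on it from y = 36 to 114 mm.
- recess (a point): Middle of the recess mouth in the top face of the aluminium filter slide (190 x 24 x 16 mm, level, top 91 mm above the bench); it moves with the slide. x across the slide, +y the way out. The recess is round, 8 mm wide, ringed in orange. The orange button in it lies 10 mm below the mouth, travels 5 mm to a hard bottom; spring 3 N to start, 6 N at the bottom. The slide is free with it down 4.2 mm or more.
- slide (a joint): Travel of the filter slide in m: 0 home, 0.048 in the last notch, 0.049 at the hard end stop. It drags with about 2 N. A notch every 12 mm, the last at 48 mm: with the button up the slide is locked in a notch with 1.5 mm of play each way; between notches the button stays down by itself, over a notch it springs up unless held.
- pin_handle (a point): Middle of the pin tool's blue handle, 14 x 14 mm square, from 40 mm below to 28 mm above this point (a 16 mm wide, 4 mm end cap on top). z runs up along the tool, x and y square to the handle's flats. The whole tool weighs 65 to 105 g. It stands upright in the rack at the start.
- pin_collar (a point): Centre of the underside of the pin tool's 18 mm wide collar, on its axis, 45 mm below the handle's middle; z up along the tool. Below it: a brass nose 10 mm wide, tapering over 14 mm, then a steel pin 5 mm wide with a chamfered tip. The pin is clamped in a chuck: its tip lies 34 to 54 mm below this point, different each time and not measured; the clamp holds under the forces allowed.
- pin_hole (a point): Mouth of the pin tool's hole in the red rack's top face, 55 mm above the bench: 11 mm wide, right through. The tool stands in it at the start, its collar on the top face. Axes as the rack's: x across its 67 mm width, y along its 225 mm. The rack stays put. Its caps stand up to 10 mm above its top.
- tube1: Loose 1.5 ml sample tube 1 standing in the rack, 13 mm wide cap, 7 mm above the rack; origin on its axis at the rack's top face. Bystander.
- tube2: Loose 1.5 ml sample tube 2 standing in the rack, 13 mm wide cap, 7 mm above the rack; origin on its axis at the rack's top face. Bystander.
- tube3: Loose 1.5 ml sample tube 3 standing in the rack, 13 mm wide cap, 7 mm above the rack; origin on its axis at the rack's top face. Bystander.
- tube4: Loose 1.5 ml sample tube 4 standing in the rack, 13 mm wide cap, 7 mm above the rack; origin on its axis at the rack's top face. Bystander.
- tip_box: Blue pipette tip box 122 x 80 x 68 mm, loose; origin under its centre. Bystander.
- buffer_bottle: White bottle, blue cap, 60 mm wide, 135 mm high, loose; origin under its centre. Bystander.
- beaker: Glass beaker 68 mm wide, 85 mm high, loose; origin under its centre. Bystander.
- marker: Marker pen lying on the bench, 130 mm long; origin under its middle. Bystander.
- pin_tool: The whole pin tool; the same frame as pin_collar (origin at the centre of the collar's underside).

How it is judged (in metres and radians):
On the way, in this order (a step that is already met when the one before it is completed fails the run):
1. the pin tool is lifted out of the rack (z of pin_collar in the frame of pin_hole above 0.05 m), for 0.1 s.
2. the pin presses on the button in the recess, the slide still at home (horizontal distance between pin_collar and recess below 0.006 m and value of joint slide below 0.003 m and contact force between pin_tool and reader above 3 N), for 0.1 s.
3. the slide is on its way out, the pin pressing (value of joint slide between 0.016 and 0.044 m and contact force between pin_tool and reader above 3 N), for 0.1 s.
4. the slide is fully out in its last notch, the pin withdrawn (value of joint slide above 0.0463 m and contact force between pin_tool and reader below 0.2 N), for 0.2 s.
At the end, for the whole second after the job is handed in: The slide is out more than 46.3 mm, so locked in its last notch, and the pin tool stands at rest in its hole: collar within 4 mm of the hole's mouth sideways and in height, upright within 0.12 rad (value of joint slide above 0.0463 m and horizontal distance between pin_collar and pin_hole below 0.004 m and z of pin_collar in the frame of pin_hole between -0.003 and 0.004 m and angle between pin_collar's own z axis and vertical below 0.12 rad and linear speed of pin_tool below 0.02 m/s); the robot touches nothing.
It fails at once if the pin tool presses or pushes on the instrument (slide and button included) with more than 15 N, all contacts added together (contact force between pin_tool and reader above 15 N).
It fails at once if the gripper or arm touches the instrument (contact force between any of the fingers, the arm and reader above 1 N).
It fails at once if the pin lets go of the button part-way (slide 6 to 42 mm out, pin pressing with under 1.5 N) (value of joint slide between 0.006 and 0.042 m and contact force between pin_tool and reader below 1.5 N).
It fails at once if a tube is knocked or pulled by more than 8 mm (distance of any of tube1, tube2, tube3, tube4 from where it was at the start of the episode above 0.008 m).
It fails at once if another thing on the bench is shifted by more than 15 mm (distance of any of tip_box, buffer_bottle, beaker, marker from where it was at the start of the episode above 0.015 m).
It also fails if it takes over 72 s, if anything falls off the work surface, if the arm or the gripper's body presses on something with over 40 N, if the wrist force passes 120 N, or if a joint passes its speed limit or range.

## Working session

There is one attempt and no reset: what is moved stays moved. The work goes in short steps, each a Python script; the robot and the scene stay as the last script left them, time stands still between calls to the robot, and variables do not carry over. Pictures are saved under pics/ and viewed, and the job is handed in when it is done.

```bash
mkdir -p pics; ls; python3 - <<'E'
from bench import robot
import cv2
for n in ("scene","top"):
    d=robot.get_image(n); cv2.imwrite(f"pics/{n}0.png",d["img"]); 
    print(n,d["fovy"],d["cx"],d["cy"],d["eye"],d["orientation"])
print(robot.current_t(),robot.current_tcp_pos(),robot.current_eef_rot(),robot.current_contact_force())
E
```

```text
pics
scene 52.50908174158447 259.7042395252203 196.58943048360453 [1122.71038038 -354.37040491  891.86706884] [-2.45353513  0.00522738  0.98650908]
top 50.58074695197108 254.99450812767307 185.17198048406402 [ 383.05078261  -17.09473978 1445.63481577] [-3.00433599  0.02464855 -1.5603731 ]
0.1 [223.36576187 502.08088497 217.92662669] [-3.14004828e+00 -3.39672190e-04  2.72273476e+00] [-0.05985597 -0.34583755  1.43516917]
```

```bash
ls -la pics
```

```text
total 508
drwxr-xr-x 2 agent agent   4096 Dec  6 00:07 .
drwxr-xr-x 3 agent agent   4096 Dec  6 00:07 ..
-rw-r--r-- 1 agent agent 313474 Dec  6 00:07 scene0.png
-rw-r--r-- 1 agent agent 192982 Dec  6 00:07 top0.png
```

View pics/scene0.png

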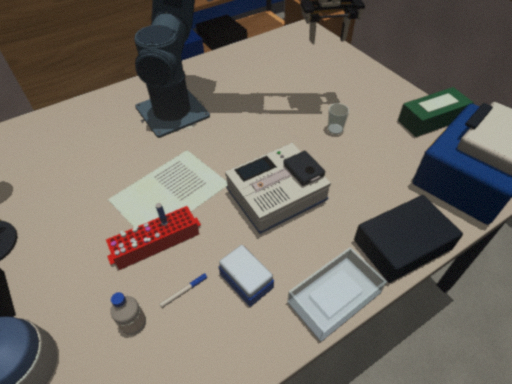

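View pics/top0.png

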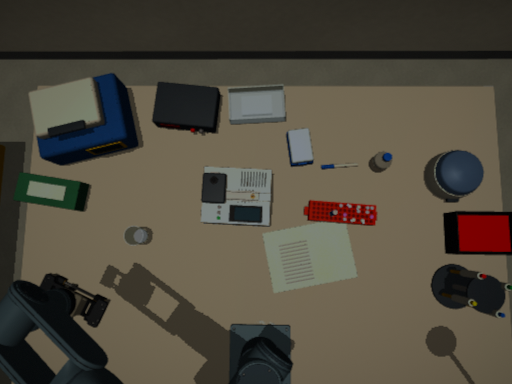

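The scene view shows the reader in the middle with the red rack left of it and the pin tool at about (162,212). In the top view the reader is at (237,196) and the rack at (341,213). I'll enlarge both.

```bash
cat > h.py <<'E'
import numpy as np, cv2, math
from scipy.spatial.transform import Rotation as R
CAM={"scene":(52.50908174158447,259.7042395252203,196.58943048360453,[1122.71038038,-354.37040491,891.86706884],[-2.45353513,0.00522738,0.98650908]),
"top":(50.58074695197108,254.99450812767307,185.17198048406402,[383.05078261,-17.09473978,1445.63481577],[-3.00433599,0.02464855,-1.5603731])}
def ray(n,u,v):
    f,cx,cy,e,o=CAM[n]; F=192/math.tan(math.radians(f)/2)
    d=R.from_euler('xyz',o).apply([(u-cx)/F,(v-cy)/F,1]); return np.array(e),d
def at(n,u,v,z):
    e,d=ray(n,u,v); return e+d*(z-e[2])/d[2]
def proj(n,p):
    f,cx,cy,e,o=CAM[n]; F=192/math.tan(math.radians(f)/2)
    c=R.from_euler('xyz',o).inv().apply(np.array(p,float)-np.array(e)); return np.array([cx+F*c[0]/c[2],cy+F*c[1]/c[2]])
E
python3 - <<'E'
import cv2
def crop(n,x0,y0,x1,y1,k,o):
    im=cv2.imread(f"pics/{n}0.png")[y0:y1,x0:x1]
    im=cv2.resize(im,None,fx=k,fy=k,interpolation=cv2.INTER_CUBIC)
    # ticks every 10 px
    for x in range((x0+9)//10*10,x1,10):
        cv2.line(im,(int((x-x0+.5)*k),0),(int((x-x0+.5)*k),6),(0,255,255),1)
        cv2.putText(im,str(x),(int((x-x0+.5)*k)+1,16),0,.35,(0,255,255),1)
    for y in range((y0+9)//10*10,y1,10):
        cv2.line(im,(0,int((y-y0+.5)*k)),(6,int((y-y0+.5)*k)),(0,255,255),1)
        cv2.putText(im,str(y),(8,int((y-y0+.5)*k)+4),0,.35,(0,255,255),1)
    cv2.imwrite(o,im)
crop("top",195,160,280,230,9,"pics/a1.png")
crop("top",295,190,385,235,8,"pics/a2.png")
crop("scene",218,138,338,232,6,"pics/a3.png")
crop("scene",100,190,205,270,7,"pics/a4.png")
E
```

```text
(no output)
```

View pics/a1.png

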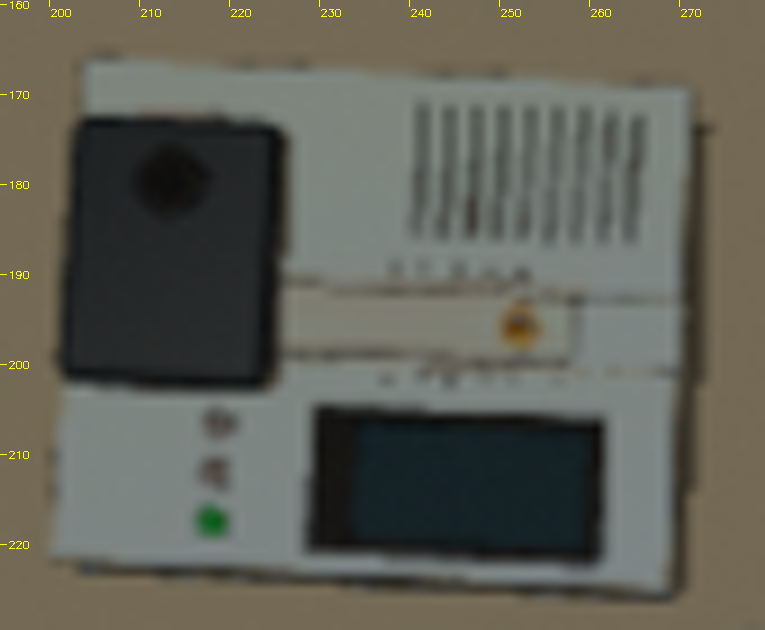

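View pics/a2.png

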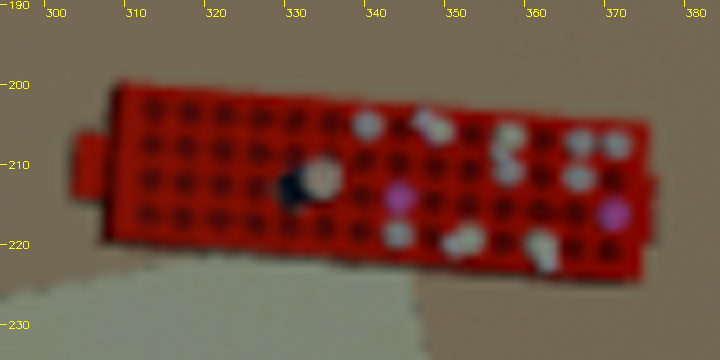

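View pics/a3.png

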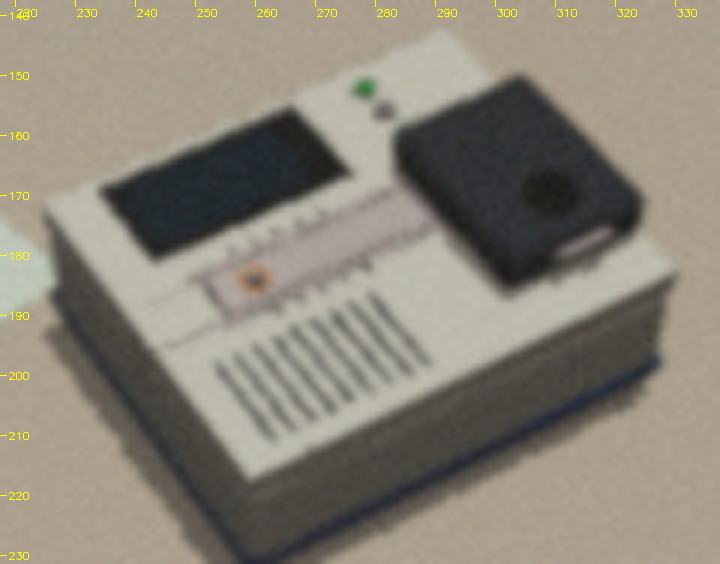

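View pics/a4.png

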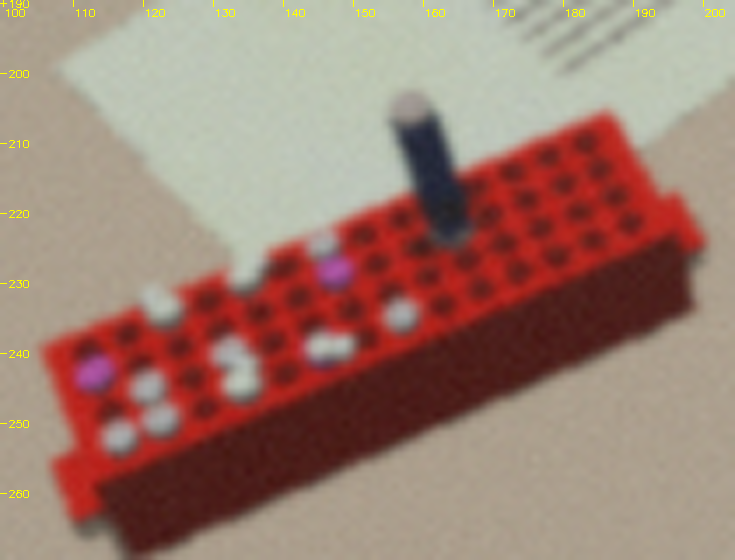

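```bash
python3 - <<'E'
from h import *
def cen(n,box,lo,hi):
    x0,y0,x1,y1=box; im=cv2.imread(f"pics/{n}0.png")[y0:y1,x0:x1].astype(float)
    # orange weight : r-b
    w=im[:,:,2]-im[:,:,0]; w=w-np.percentile(w,60); w[w<15]=0
    ys,xs=np.mgrid[y0:y1,x0:x1]; return (xs*w).sum()/w.sum(),(ys*w).sum()/w.sum()
np.set_printoptions(precision=1,suppress=True)
a=cen("top",(247,191,258,201),0,0); b=cen("scene",(254,178,267,190),0,0); print(a,b)
print("recess top",at("top",*a,91),"scene",at("scene",*b,91), at("top",252.06,195.72,91), at("scene",260.2,184.2,91))
for z in(128,132): print("cap",z,at("top",334.75,211.5,z),at("scene",158.1,204.6,z))
print("collar sc",at("scene",164.2,223.1,57))
# reader corners z=90 top
def t(x,y): return 195+x/9-.5,160+y/9-.5
for p in((84,60),(692,88),(672,592),(50,556)): print("top corner",at("top",*t(p[0],p[1]),90))
def s(x,y): return 218+x/6-.5,138+y/6-.5
for p in((447,30),(676,276),(250,480),(46,212)): print("sc corner",at("scene",*s(*p),90))
def r(x,y): return 295+x/8-.5,190+y/8-.5
for p in((115,82),(650,124),(640,284),(102,242)): print("rack top",at("top",*r(*p),55))
def q(x,y): return 100+x/7-.5,190+y/7-.5
for p in((608,110),(685,235),(95,485),(42,350)): print("rack sc",at("scene",*q(*p),55))
E
```

```text
(np.float64(252.18532338308458), np.float64(196.0310945273632)) (np.float64(259.8370165745856), np.float64(184.08701657458565))
recess top [533.   27.3  91. ] scene [534.5  30.   91. ] [534.1  27.7  91. ] [535.4  30.6  91. ]
cap 128 [ 480.7 -241.3  128. ] [ 477.2 -237.1  128. ]
cap 132 [ 480.4 -240.6  132. ] [ 480.6 -237.7  132. ]
collar sc [ 483.6 -238.5   57. ]
top corner [634. 193.  90.]
top corner [624.7 -36.6  90. ]
top corner [435.9 -30.2  90. ]
top corner [447.  200.5  90. ]
sc corner [448.8 202.8  90. ]
sc corner [639.  191.9  90. ]
sc corner [627.5 -33.5  90. ]
sc corner [444.6 -27.3  90. ]
rack top [ 525.7 -166.1   55. ]
rack top [ 509.5 -393.1   55. ]
rack top [ 441.6 -386.9   55. ]
rack top [ 457.2 -160.    55. ]
rack sc [ 460.5 -162.3   55. ]
rack sc [ 530.6 -165.2   55. ]
rack sc [ 511.3 -388.7   55. ]
rack sc [ 446. -385.   55.]
```

```bash
python3 - <<'E'
from h import *
from bench import robot
np.set_printoptions(precision=2,suppress=True)
for n,b in(("top",(330,206,341,218)),("scene",(153,199,164,210))):
    x0,y0,x1,y1=b; im=cv2.imread(f"pics/{n}0.png")[y0:y1,x0:x1].astype(float)
    w=np.minimum(im[:,:,1],im[:,:,0]);print(n);print(w.astype(int))
robot.move_ptp([480.5,-239.1,210],[math.pi,0,1.50])
print(robot.current_t(),robot.current_tcp_pos(),robot.current_eef_rot(),robot.current_qpos())
F=[]
for i in range(5): F.append(robot.current_contact_force()); robot.sleep(.02)
print(np.array(F))
for n in("scene","top"): cv2.imwrite(f"pics/{n}1.png",robot.get_image(n)["img"])
a=cv2.imread("pics/scene1.png")[150:260,90:240]; b=cv2.imread("pics/top1.png")[150:260,260:410]
cv2.imwrite("pics/b1.png",np.vstack([cv2.resize(a,None,fx=3.9,fy=2.7*1.0),cv2.resize(b,None,fx=3.9,fy=2.7)]))
E
```

```text
top
[[  1   4   3   1   1   1   1   4   1  65 103]
 [  3   1   3   0   1   0   2   1   0  16  54]
 [  3   4   3   1   1   4   3   0   1   0   2]
 [  5   5   4  17  32  38  26   6   1   3   4]
 [  9  13  22  57  77  81  70  39   2   3   4]
 [ 20  20  42  92 102  99 102  70   0   2   3]
 [ 17  11  44  87 105 103 101  67   0   2   2]
 [ 21  12  28  78 103 106  95  56   1   2   4]
 [ 27  14  10  38  73  85  60  10   1   3   4]
 [ 20  19  26  18   9   9   3   0   0   3   3]
 [  9  23  30  17   1   2   2   0   0   2   2]
 [  3   4   2   1   1   4   4   1   0   2   1]]
scene
[[179 178 177 179 181 180 178 180 181 179 179]
 [180 177 179 180 178 181 176 176 179 179 178]
 [181 176 179 180 181 178 175 180 182 184 183]
 [180 181 177 173 174 170 170 172 179 179 181]
 [180 179 174 166 159 152 152 159 174 176 180]
 [180 181 171 159 152 150 146 146 157 173 180]
 [177 176 163 148 146 148 141 138 136 160 181]
 [181 175 160 141 137 136 130 117 102 131 168]
 [183 175 148 118 107 107  96  79  69  99 155]
 [181 176 161 118  81  70  58  50  47  78 136]
 [182 184 171 134  75  49  49  44  41  59 117]]
2.8667 [ 480.82 -238.33  210.06] [ 3.14 -0.    1.5 ] [-0.67  0.24  1.58  0.    1.32 -0.6 ]
[[ 0.08 -0.09  0.1 ]
 [-0.14 -0.14  0.4 ]
 [ 0.91  0.2   0.1 ]
 [ 0.35  0.35  0.12]
 [-0.29  0.73 -0.11]]
```

View pics/b1.png

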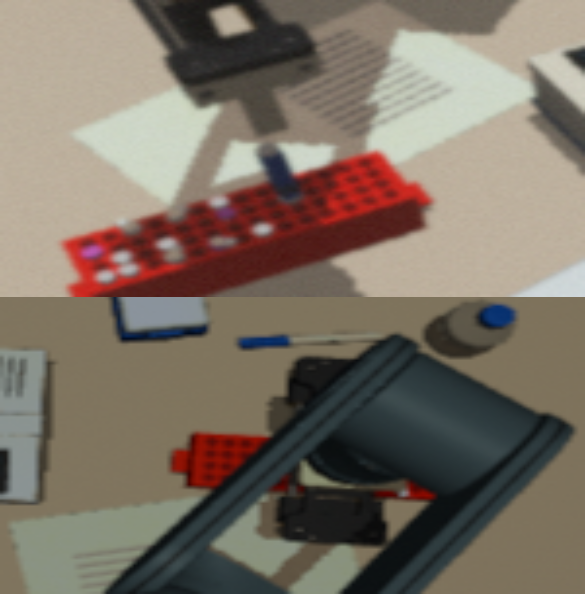

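The gripper hangs over the tool with a finger on either side of the handle, and the top view is mostly hidden by the arm. Next I descend and do a centring squeeze with the jaws along x.

```bash
cat >> h.py <<'E'
def af(robot,n=12):
    F=[];P=[]
    for i in range(n): F.append(robot.current_contact_force());P.append(robot.current_tcp_pos()); robot.sleep(.01)
    return np.mean(F,0),np.mean(P,0),np.std(P,0)
E
python3 - <<'E'
from h import *
from bench import robot
np.set_printoptions(precision=2,suppress=True)
print(*af(robot))
robot.move_linear([480.5,-239.1,90],speed=120,f_stop=6)
print(robot.current_t(),*af(robot))
robot.move_gripper(0.3); print(*af(robot)[:1])
robot.move_gripper(0.0)
print(robot.current_gripper_width(),*af(robot),robot.current_ft_torque(),robot.current_t())
cv2.imwrite(f"pics/scene2.png",robot.get_image("scene")["img"])
a=cv2.imread("pics/scene2.png")[160:260,100:230];cv2.imwrite("pics/c1.png",cv2.resize(a,None,fx=5,fy=5))
E
```

```text
[-0.03  0.15  0.11] [ 480.72 -238.64  210.03] [0.04 0.06 0.02]
4.3 [ 0.02 -0.12  0.15] [ 481.04 -239.51   90.82] [0.02 0.02 0.05]
[ 0.05 -0.18  0.03]
0.17495888136228688 [-0.03 -0.28  0.01] [ 480.49 -239.1    89.99] [0.01 0.01 0.01] [-0.06  0.1   0.01] 6.1
```

View pics/c1.png

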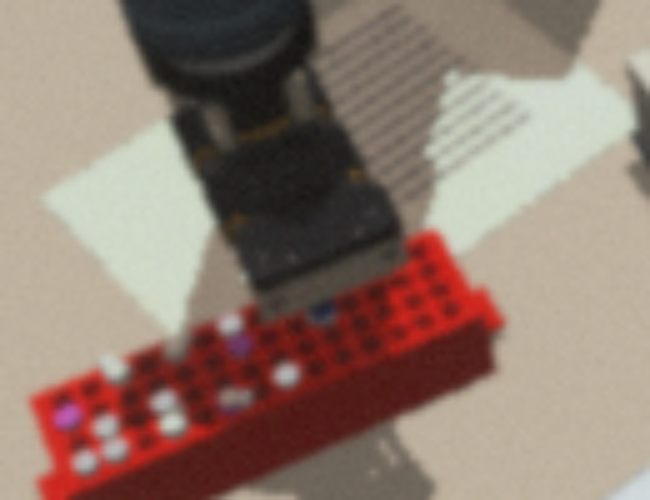

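```bash
python3 - <<'E'
from h import *
from bench import robot
np.set_printoptions(precision=2,suppress=True)
robot.sleep(.2); print(robot.current_gripper_width(), robot.current_ft_torque())
robot.move_gripper(0.5)
robot.move_linear([480.5,-239.1,86],[math.pi,0,-0.07],speed=20)if False else robot.move_ptp([480.5,-239.1,86],[math.pi,0,-0.07])
print(robot.current_t(),*af(robot),robot.current_eef_rot(),robot.current_qpos()[5])
robot.move_gripper(0.0)
print(robot.current_gripper_width(),*af(robot),robot.current_ft_torque(),robot.current_t())
cv2.imwrite(f"pics/scene3.png",robot.get_image("scene")["img"])
a=cv2.imread("pics/scene3.png")[160:260,100:230];cv2.imwrite("pics/c2.png",cv2.resize(a,None,fx=5,fy=5))
E
```

```text
0.17160930226784765 [-0.05  0.1   0.03]
8.45 [ 0.17  0.13 -0.01] [ 480.5  -239.09   86.01] [0.01 0.01 0.01] [ 3.14  0.   -0.07] 0.9704929572275118
0.17427448132406703 [ 0.13  0.16 -0.32] [ 480.51 -239.11   85.99] [0.01 0.02 0.01] [0.05 0.14 0.01] 9.25
```

View pics/c2.png

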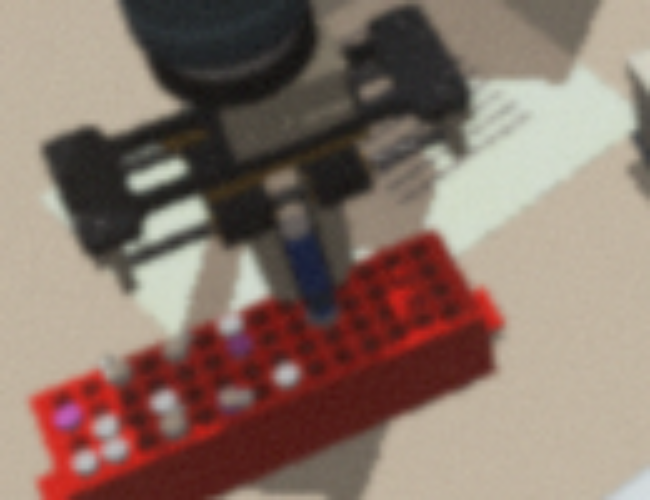

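```bash
python3 - <<'E'
from h import *
from bench import robot
np.set_printoptions(precision=2,suppress=True)
robot.move_gripper(0.25)
robot.move_linear([480.5,-239.1,77],speed=40,f_stop=5)
f0=af(robot);print(robot.current_t(),*f0)
robot.move_gripper(0.0)
print(robot.current_gripper_width(),*af(robot),robot.current_ft_torque(),robot.current_t())
robot.move_linear([480.5,-239.1,100],speed=60,f_stop=8)
print(*af(robot),robot.current_gripper_width(),robot.current_ft_torque())
robot.move_linear([480.5,-239.1,190],speed=120,f_stop=8)
print(*af(robot),robot.current_gripper_width(),robot.current_t())
for n in("scene","top"): cv2.imwrite(f"pics/{n}4.png",robot.get_image(n)["img"])
a=cv2.imread("pics/scene4.png")[110:260,90:250];cv2.imwrite("pics/c3.png",cv2.resize(a,None,fx=4,fy=4))
E
```

```text
10.1667 [ 0.23  0.11 -0.04] [ 480.34 -238.99   76.7 ] [0.1  0.07 0.13]
0.17302158859906938 [ 0.25 -0.39  0.08] [ 480.58 -239.16   77.11] [0.01 0.01 0.01] [0.01 0.13 0.03] 10.5667
[-0.26  0.08 -0.86] [ 480.44 -239.05  100.13] [0.1  0.08 0.18] 0.1709755507822316 [-0.04  0.1  -0.03]
[-0.1   0.17 -0.83] [ 479.96 -238.69  189.  ] [0.03 0.02 0.09] 0.17239307556664055 12.2
```

View pics/c3.png

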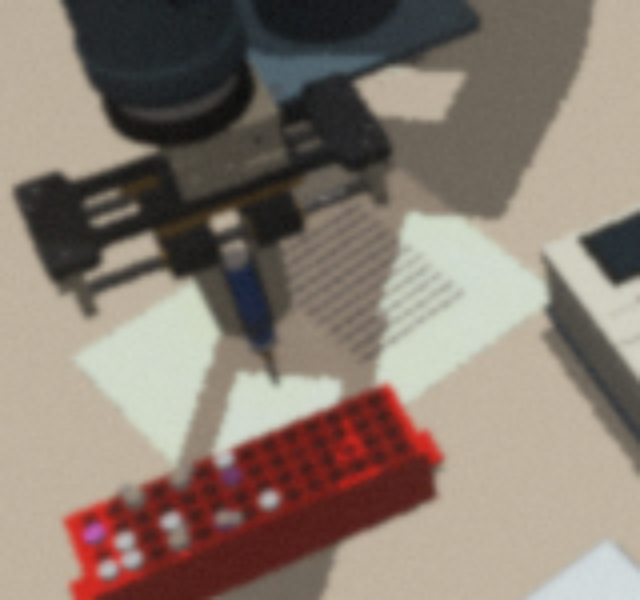

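The tool is held (about 0.85 N), with the pin hanging down and its tip at about (158.8,205). I'll carry it over the recess.

```bash
python3 - <<'E'
from h import *
from bench import robot
np.set_printoptions(precision=2,suppress=True)
for L in(34,39,44,49,54): print(L,proj("scene",[480.5,-239.1,168-L]),proj("scene",[480.5,-239.1,168]))
robot.move_linear([534.3,28.95,190],[math.pi,0,-0.04],speed=150)
robot.sleep(.3)
print(*af(robot),robot.current_gripper_width(),robot.current_t())
d=robot.get_image("scene")["img"];cv2.imwrite("pics/scene5.png",d)
a=d[130:215,215:315];a=cv2.resize(a,None,fx=7,fy=7,interpolation=cv2.INTER_CUBIC)
for x in range(220,315,10): cv2.putText(a,str(x),(int((x-215+.5)*7),10),0,.35,(0,0,255),1); cv2.line(a,(int((x-215+.5)*7),12),(int((x-215+.5)*7),18),(0,0,255))
for y in range(130,215,10): cv2.putText(a,str(y),(8,int((y-130+.5)*7)+4),0,.35,(0,0,255),1);cv2.line(a,(0,int((y-130+.5)*7)),(6,int((y-130+.5)*7)),(0,0,255))
cv2.imwrite("pics/c4.png",a)
for L in(34,39,44,49,54): print(L,proj("scene",[534.3,28.95,168-L]),proj("scene",[534.3,28.95,168]),proj("scene",[534.3,28.95,91]))
E
```

```text
34 [157.41 204.32] [154.48 195.6 ]
39 [157.82 205.56] [154.48 195.6 ]
44 [158.24 206.8 ] [154.48 195.6 ]
49 [158.65 208.02] [154.48 195.6 ]
54 [159.06 209.23] [154.48 195.6 ]
[-0.02  0.24 -0.38] [534.29  28.73 190.01] [0.01 0.04 0.01] 0.1773574430795311 14.675
34 [259.37 173.5 ] [259.3  164.53] [259.47 184.2 ]
39 [259.38 174.78] [259.3  164.53] [259.47 184.2 ]
44 [259.39 176.05] [259.3  164.53] [259.47 184.2 ]
49 [259.41 177.31] [259.3  164.53] [259.47 184.2 ]
54 [259.42 178.56] [259.3  164.53] [259.47 184.2 ]
```

View pics/c4.png

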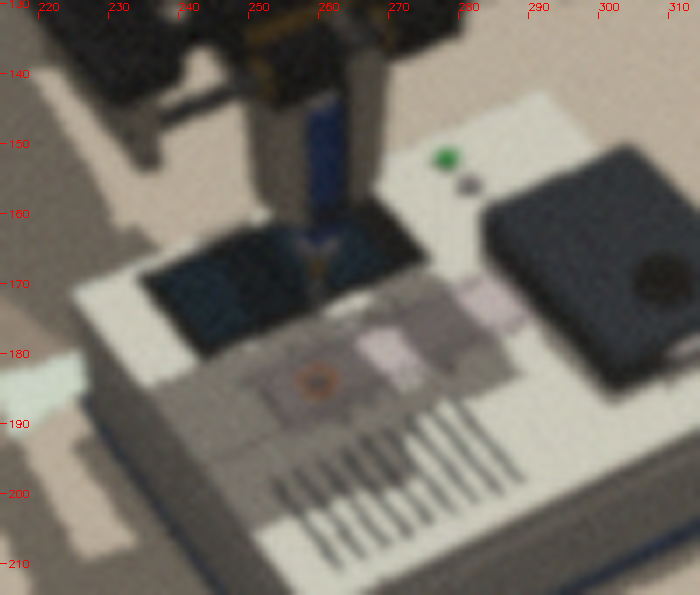

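Tip at about (260,173), recess at (260.1,184.1): the same column as predicted, and the pin length comes out near 34–37 mm. The slide top should then be felt at TCP z≈149 and the button at about 139. I'll descend gently.

```bash
python3 - <<'E'
from h import *
from bench import robot
np.set_printoptions(precision=2,suppress=True)
robot.move_linear([534.3,28.95,156],speed=60,f_stop=4); robot.sleep(.3)
print(*af(robot,20),robot.current_t())
s=robot.move_linear([534.3,28.95,132],speed=6,f_stop=1.5)
print(s,robot.current_tcp_pos(),robot.current_contact_force()); print(*af(robot,15),robot.current_ft_torque(),robot.current_t())
E
```

```text
[-0.18  0.16 -0.81] [534.43  28.93 156.25] [0.05 0.02 0.06] 15.9083
True [534.22  28.98 142.32] [0.22 0.16 2.83]
[ 0.59 -0.03  2.6 ] [534.18  28.97 142.24] [0.03 0.01 0.05] [-0.05  0.05 -0.  ] 18.2583
```

```bash
python3 - <<'E'
from h import *
from bench import robot
np.set_printoptions(precision=2,suppress=True)
z=141.4
def st(z,x=534.3,y=28.95):
    s=robot.move_linear([x,y,z],speed=8,f_stop=4); robot.sleep(.1)
    f,p,_=af(robot,8); print(z,s,f+[.18,-.16,.81],p,round(robot.current_t(),2)); return f[2]+.81
for z in(141.4,140,138.8,138.2,137.8,137.5,137.2,136.9,136.6):
    if st(z)>7.2: break
E
```

```text
141.4 False [ 0.67 -0.19  3.4 ] [534.36  28.93 141.43] 18.68
140 False [ 0.32 -0.38  4.6 ] [534.36  28.94 140.08] 19.17
138.8 False [ 0.15 -0.22  5.19] [534.37  28.94 138.87] 19.63
138.2 False [ 0.27 -0.06  5.31] [534.36  28.94 138.25] 20.05
137.8 False [ 0.26 -0.41  5.83] [534.34  28.94 137.83] 20.47
137.5 False [ 0.02 -0.16  6.11] [534.34  28.94 137.55] 20.88
137.2 False [ 0.36 -0.44  7.13] [534.41  28.94 137.45] 21.3
136.9 False [-0.2  -0.23  8.5 ] [534.49  28.92 137.36] 21.72
```

The pin is on the button and the bottom is found at z≈137.5, with about 4 N/mm command stiffness beyond it. Now I push along the slide with force checks.

```bash
python3 - <<'E'
from h import *
from bench import robot
np.set_printoptions(precision=2,suppress=True)
x=534.35;y=28.95;z=137.05;th=-0.04
d=0
for k in range(8):
    d+=2 if k==0 else 6
    s=robot.move_linear([x-math.sin(th)*d,y+math.cos(th)*d,z],speed=15,f_stop=4.5)
    f,p,_=af(robot,5); f=f+[.18,-.16,.81]; print(d,s,f,p,round(robot.current_t(),2),round(float(np.linalg.norm(f)),1))
    if s or abs(f[0])>2 or f[2]>10.5 or f[2]<5.8: break
E
```

```text
2 False [-0.22 -1.5   8.09] [534.5   30.51 137.4 ] 22.04 8.2
8 False [-0.58 -1.43  8.03] [534.74  36.44 137.41] 22.63 8.2
14 False [-0.56 -1.57  8.07] [534.99  42.45 137.41] 23.23 8.2
20 False [-0.83 -1.41  7.86] [535.22  48.44 137.4 ] 23.82 8.0
26 False [-0.2  -1.37  8.31] [535.48  54.44 137.42] 24.41 8.4
32 False [-0.49 -1.46  7.82] [535.7   60.44 137.4 ] 25.0 8.0
38 False [-0.15 -1.67  7.59] [535.95  66.44 137.41] 25.59 7.8
44 False [-0.29 -1.62  8.37] [536.21  72.43 137.41] 26.18 8.5
```

```bash
python3 - <<'E'
from h import *
from bench import robot
np.set_printoptions(precision=2,suppress=True)
x=534.35;y=28.95;z=137.05;th=-0.04
for d in (46,47,48,49,49.7,50.4,51,51.6,52.2,52.8,53.4):
    s=robot.move_linear([x-math.sin(th)*d,y+math.cos(th)*d,z],speed=10,f_stop=4)
    f,p,_=af(robot,8); f=f+[.18,-.16,.81]; print(d,s,f,p,round(robot.current_t(),2),round(float(np.linalg.norm(f)),1))
    if s or abs(f[1])>3.8: break
d=robot.get_image("scene")["img"];cv2.imwrite("pics/scene6.png",d)
a=d[130:215,215:315];cv2.imwrite("pics/c5.png",cv2.resize(a,None,fx=7,fy=7,interpolation=cv2.INTER_CUBIC))
E
```

```text
46 False [-0.95 -2.03  7.81] [536.27  74.37 137.4 ] 26.6 8.1
47 False [-0.28 -1.93  8.  ] [536.31  75.34 137.41] 26.92 8.2
48 False [-0.16 -1.62  7.82] [536.34  76.34 137.4 ] 27.23 8.0
49 False [-0.32 -2.03  7.93] [536.38  77.33 137.4 ] 27.55 8.2
49.7 False [-0.15 -2.19  7.98] [536.4   78.01 137.4 ] 27.87 8.3
50.4 False [-0.25 -2.61  8.1 ] [536.41  78.52 137.4 ] 28.18 8.5
51 False [-0.19 -3.61  8.  ] [536.42  78.78 137.4 ] 28.5 8.8
51.6 False [-0.13 -2.45  7.55] [536.57  79.71 137.39] 28.82 7.9
52.2 False [-0.26 -3.77  7.97] [536.55  79.97 137.39] 29.13 8.8
52.8 False [-0.63 -4.65  7.87] [536.55  80.19 137.39] 29.45 9.2
```

View pics/c5.png

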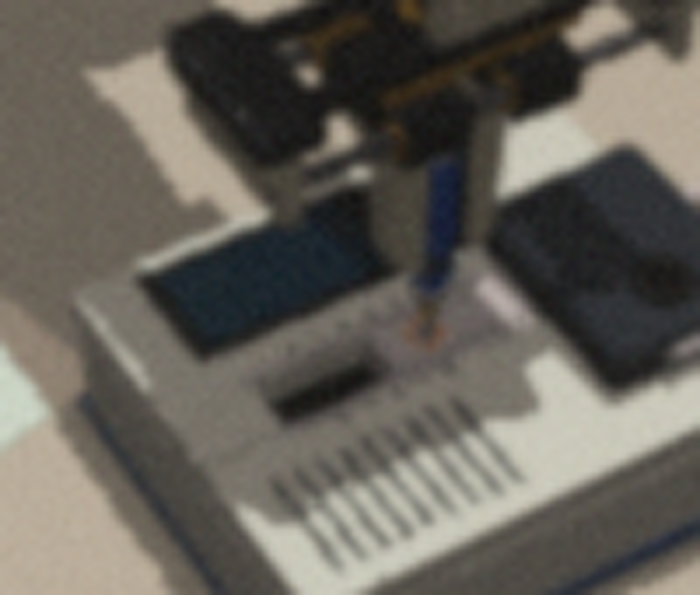

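The slide is fully out (recess now at about (275,177)) and the push force is rising at the stop. The 1 mm slip just before was the pin sliding across the button to the recess wall. I'll relax the side load slightly and lift straight.

```bash
python3 - <<'E'
from h import *
from bench import robot
np.set_printoptions(precision=2,suppress=True)
x=534.35;y=28.95;z=137.05;th=-0.04
d=52.1; X=x-math.sin(th)*d;Y=y+math.cos(th)*d
robot.move_linear([X,Y,z],speed=8); print(af(robot,6)[0]+[.18,-.16,.81])
robot.move_linear([X,Y,150],speed=30); print(af(robot,6)[0]+[.18,-.16,.81])
robot.move_linear([X,Y,195],speed=80); robot.sleep(.3); print(af(robot,10)[0]+[.18,-.16,.81],robot.current_gripper_width(),robot.current_t())
d=robot.get_image("scene")["img"];cv2.imwrite("pics/scene7.png",d)
a=d[110:215,215:315];cv2.imwrite("pics/c6.png",cv2.resize(a,None,fx=5.6,fy=5.6,interpolation=cv2.INTER_CUBIC))
w=d[168:186,266:286].astype(float); 
for u,v in((260.1,184.1),(274.9,177.3)): print(at("scene",u,v,91))
E
```

```text
[-0.64 -3.03  7.2 ]
[ 0.05 -5.06  0.93]
[-0.06 -0.15  0.14] 0.17489426622466422 31.5333
[534.95  30.6   91.  ]
[536.84  78.62  91.  ]
```

View pics/c6.png

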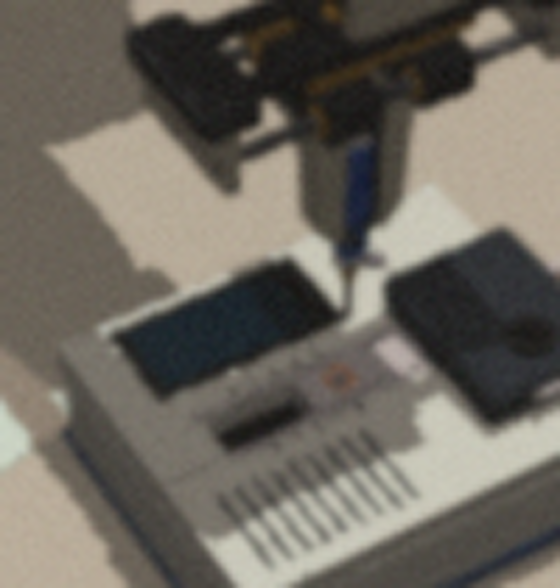

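Slide out ~48 mm by image (recess at (275,176.8)), and the pin is free. Before returning, I'll check whether the tool tilted in the grip.

```bash
python3 - <<'E'
from h import *
from bench import robot
np.set_printoptions(precision=2,suppress=True)
print(robot.current_tcp_pos(),robot.current_ft_torque())
x,y=536.43,81.0; zc=173
for n,z in(("handletop",zc+73),("mid",zc+45),("collar",zc),("tip",zc-39.3)): 
    p=proj("scene",[x,y,z]); print(n,p,(p-[215,110]+.5)*7)
d=cv2.imread("pics/scene7.png")[110:215,215:315];a=cv2.resize(d,None,fx=7,fy=7,interpolation=cv2.INTER_CUBIC)
a=a[150:450,250:600]
cv2.imwrite("pics/c7.png",cv2.resize(a,None,fx=2,fy=2))
E
```

```text
[536.37  80.97 194.81] [0.02 0.12 0.01]
handletop [277.16 134.56] [438.6  175.44]
mid [276.83 142.96] [436.32 234.25]
collar [276.34 155.72] [432.86 323.54]
tip [275.93 166.17] [430.02 396.68]
```

View pics/c7.png

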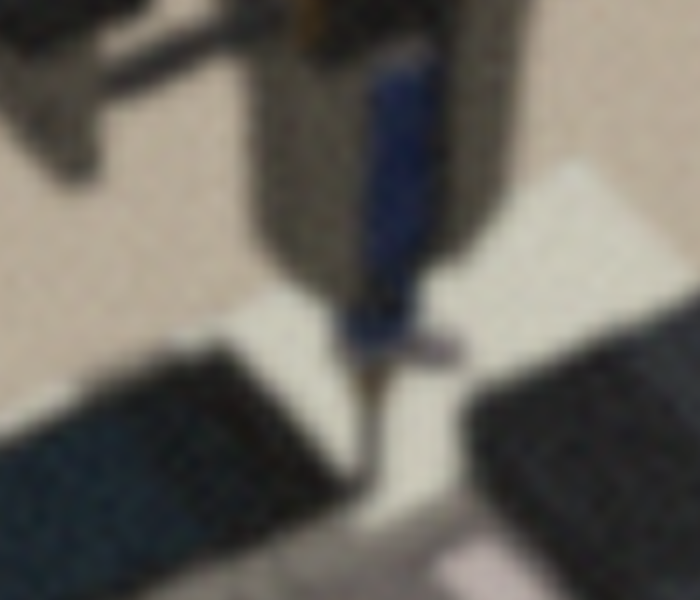

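The tip and collar lie within about 1 mm of the axis I predicted, so any tilt is small (≈0.015 rad). I'll return to the rack.

```bash
python3 - <<'E'
from h import *
from bench import robot
np.set_printoptions(precision=2,suppress=True)
robot.move_linear([480.5,-239.1,195],[math.pi,0,-0.07],speed=170); robot.sleep(.2)
robot.move_linear([480.5,-239.1,125],speed=120,f_stop=4); robot.sleep(.3)
f0=af(robot,12)[0]; print(f0,robot.current_tcp_pos(),robot.current_t())
s=robot.move_linear([480.5,-239.1,84],speed=30,f_stop=3); print(s,af(robot,10)[0]-f0,robot.current_tcp_pos())
if not s:
    s=robot.move_linear([480.5,-239.1,76.3],speed=8,f_stop=3); print(s,af(robot,10)[0]-f0,robot.current_tcp_pos(),robot.current_ft_torque(),robot.current_t())
d=robot.get_image("scene")["img"];cv2.imwrite("pics/scene8.png",d)
a=d[140:260,100:230];cv2.imwrite("pics/c8.png",cv2.resize(a,None,fx=5,fy=5,interpolation=cv2.INTER_CUBIC))
E
```

```text
[-0.04 -0.16 -0.94] [ 480.63 -239.2   125.39] 34.975
False [0.18 0.13 0.25] [ 480.61 -239.2    84.21]
True [0.05 0.38 6.59] [ 480.44 -239.06   77.04] [ 0.03  0.13 -0.  ] 37.4667
```

View pics/c8.png

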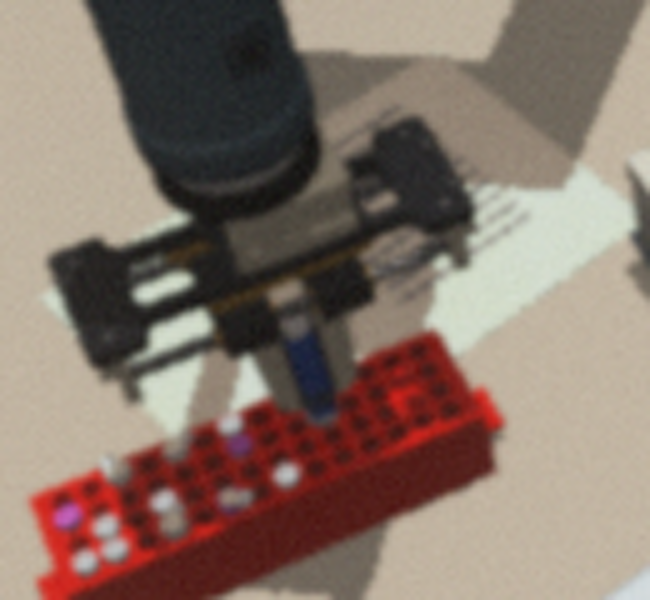

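The collar met the rack at z=77.0, exactly the height at which I gripped it. I'll release and retreat straight up.

```bash
python3 - <<'E'
from h import *
from bench import robot
np.set_printoptions(precision=2,suppress=True)
robot.move_gripper(0.5); robot.sleep(.3)
print(robot.current_gripper_width(),af(robot,8)[0])
robot.move_linear([480.5,-239.1,190],speed=90)
robot.move_ptp([300,-450,260],[math.pi,0,-0.07]); robot.sleep(.5)
print(robot.current_t(),robot.current_joint_vel())
for n in("scene","top"): cv2.imwrite(f"pics/{n}9.png",robot.get_image(n)["img"])
a=cv2.imread("pics/scene9.png")[140:270,95:340];b=cv2.imread("pics/top9.png")[155:235,195:385]
cv2.imwrite("pics/c9.png",np.vstack([cv2.resize(a,(760,330)),cv2.resize(b,(760,270))]))
E
```

```text
0.4984161249505256 [ 0.16  0.08 -0.09]
41.6083 [-0.01 -0.   -0.   -0.    0.   -0.  ]
```

View pics/c9.png

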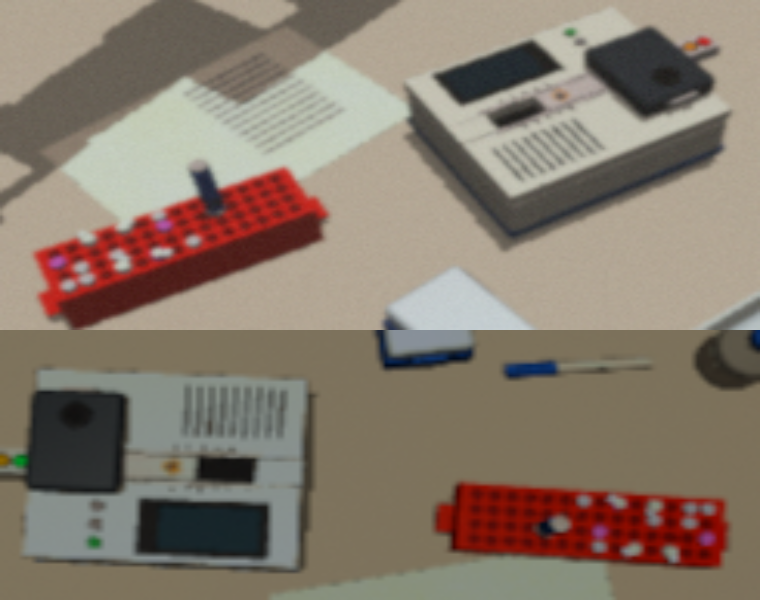

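Tool upright in its hole, slide out. I'll do a quick numeric before/after comparison.

```bash
python3 - <<'E'
from h import *
np.set_printoptions(precision=2,suppress=True)
def cen(n,k,b,o):
    x0,y0,x1,y1=b; im=cv2.imread(f"pics/{n}{k}.png")[y0:y1,x0:x1].astype(float)
    w=(im[:,:,2]-im[:,:,0]) if o else np.minimum(im[:,:,1],im[:,:,0])
    w=w-np.percentile(w,60); w[w<15]=0
    ys,xs=np.mgrid[y0:y1,x0:x1]; return (xs*w).sum()/w.sum(),(ys*w).sum()/w.sum()
a=at("top",*cen("top",0,(247,191,258,201),1),91);b=at("top",*cen("top",9,(232,190,244,201),1),91);print(a,b,np.linalg.norm(b-a))
a=at("scene",*cen("scene",0,(254,178,267,190),1),91);b=at("scene",*cen("scene",9,(268,171,281,183),1),91);print(a,b,np.linalg.norm(b-a))
print(cen("top",0,(330,208,339,216),0),cen("top",9,(330,208,339,216),0))
for n,b in(("top",(300,195,385,230)),("scene",(100,195,205,270))):
    x0,y0,x1,y1=b
    D=cv2.absdiff(cv2.imread(f"pics/{n}0.png"),cv2.imread(f"pics/{n}9.png"))[y0:y1,x0:x1].max(2)
    ys,xs=np.where(D>60);print(n,D.max(),len(xs),list(zip(xs+x0,ys+y0))[:15])
E
```

```text
[533.02  27.29  91.  ] [535.73  76.23  91.  ] 49.008661441130855
[534.51  30.03  91.  ] [536.38  80.52  91.  ] 50.525299218114924
(np.float64(334.7903301517759), np.float64(211.91722735096226)) (np.float64(334.5471167369902), np.float64(212.04936708860757))
top 26 0 []
scene 82 230 [(np.int64(100), np.int64(195)), (np.int64(101), np.int64(195)), (np.int64(102), np.int64(195)), (np.int64(103), np.int64(195)), (np.int64(104), np.int64(195)), (np.int64(105), np.int64(195)), (np.int64(106), np.int64(195)), (np.int64(107), np.int64(195)), (np.int64(108), np.int64(195)), (np.int64(109), np.int64(195)), (np.int64(110), np.int64(195)), (np.int64(111), np.int64(195)), (np.int64(112), np.int64(195)), (np.int64(113), np.int64(195)), (np.int64(114), np.int64(195))]
```

```bash
python3 -c "
from bench import robot
robot.hand_in(); print(robot.current_t())"
```

```text
the job is handed in; nothing more can be done
the job is handed in; nothing more can be done
```

The filter slide is fully out and the pin tool is back in its hole in the rack. I handed the job in at about 42 s of the 72 s allowed.

- **Picking up the tool:** I gripped the pin tool with the jaws along the slide direction and lifted it out. I then found the button by a gentle touch (about 3.4 N).
- **Pushing the slide:** I held the button at its bottom with about 8 N, and the slide stayed under press the whole way. The highest total I read was about 9.2 N, against the 15 N limit. Force readings were taken between moves, so short peaks during motion were not recorded.
- **Lifting out:** I eased the side load, then lifted the pin straight up. One reading while lifting showed about 5 N sideways, so the pin was still rubbing on the recess wall; it was fully free afterwards.
- **Return to the rack:** The collar met the rack at the same height it was gripped at (77.0 mm). After I let go, the tool stood upright, with its cap within about 0.3 pixel (1 mm) of its starting position.

**Last checks:**
- **Slide travel:** The cameras gave 49.0 mm (top) and 50.5 mm (scene), and an earlier reading by eye gave 48 mm. The 50.5 mm is more than the slide can travel, so they disagree by 1–2 mm of image error. All three are above the 46.3 mm needed.
- **Rack and tubes:** The top picture showed no change in the rack area. The scene picture did show changes there, which I put down to the arm's shadow.
- **Bench items:** I looked at the tip box, marker and bottle only by eye, and did not check the beaker.

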